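# Clamp the capping spindle in the V-blocks

## Task

The bottle capper is being serviced: take the thick steel spindle from its white rest, lay it (do not drop it) in the two V-blocks of the aluminium fixture, centred lengthwise so that it sticks out about equally at both ends. Then swing the strap across over the spindle until it meets its stop. Leave the slim rod where it is.

Things in the scene. Friction and masses are not known exactly. Their poses are not given: they have to be found in the camera images.
- spindle: The thicker of two plain steel rods: 28 mm diameter, 170 mm long, about 0.4 kg. Origin at its centre, x along its axis; either end may lead. Lies level, axis 36 mm above the bench, on a fixed white rest (foot plate 160 x 50 x 8 mm) in two notched saddles 20 mm wide, 32 mm high, 130 mm apart; the middle 110 mm is free to grasp from above.
- slim_rod: The other steel rod, a bystander: 14 mm in diameter, 170 mm long, lying on a rest of the same kind, axis 26 mm above the bench. Origin at its centre, x along its axis. Which of the two rests is nearer the robot varies.
- fixture: Fixed plate 220 (x) x 140 x 12 mm with two dark V-blocks at x = -55 and +55 mm, each 40 mm long (x), 68 wide, tops 50 above the bench; 90 degree V along x, mouth 40 wide, 20 deep. Between them 70 mm is open down to the plate. Origin on the bench under its centre, z up. A seated spindle lies along x, centre at 0, 0, z = 50 mm. Strap pivot: post 22 mm thick at x = +55, y = -50 mm.
- strap (a joint): Angle (rad) of the strap, which swings level on the fixture's pivot. At 0 the bar points along the fixture's +x (open, beside the spindle's line); it grows anticlockwise seen from above; at 1.57 it lies along +y, across the spindle, and meets its stop. Starts between -0.3 and 0.3, stays where left, takes about 1 N at the knob. Aluminium bar 24 mm wide, underside at 67 mm, top at 75 mm, 100 mm long.
- strap_knob (a point): The upright black knob on the strap, 85 mm from the pivot: 18 mm in diameter, 28 mm tall, from 75 to 103 mm above the bench. This point is on its axis at mid-height (89 mm); its x points outward along the bar.
Mind the look-alikes: they are no part of the job. What is shaped like the spindle but green or purple is not meant.

How it is judged:
On the way, in this order (a step that is already met when the one before it is completed fails the run):
1. the spindle lies in both V-blocks while the strap is still open (x of spindle in the frame of fixture between -0.02 and 0.02 m and y of spindle in the frame of fixture between -0.01 and 0.01 m and z of spindle in the frame of fixture between 0.043 and 0.057 m and angle between the x axis of spindle and the x axis of fixture, either way round below 0.17 rad and value of joint strap below 0.8 rad), for 0.2 s.
2. the strap has been swung across over the spindle (x of spindle in the frame of fixture between -0.02 and 0.02 m and y of spindle in the frame of fixture between -0.01 and 0.01 m and z of spindle in the frame of fixture between 0.043 and 0.057 m and angle between the x axis of spindle and the x axis of fixture, either way round below 0.17 rad and value of joint strap above 1.4 rad), for 0.2 s.
At the end, for the whole second after the job is handed in: The spindle rests in both V-blocks: centre within 20 mm lengthwise, 10 mm sideways and 7 mm in height of its seat, axis within 10 degrees; the strap lies across over it, joint above 1.4 rad (10 degrees of its stop); the slim rod is within 30 mm of its start (all of step 2 and linear speed of spindle below 0.02 m/s and distance of slim_rod from where it was at the start of the episode below 0.03 m); the robot touches nothing.
It fails at once if the slim rod is moved by more than 30 mm (distance of slim_rod from where it was at the start of the episode above 0.03 m).
It fails at once if the spindle is dropped (falls freely faster than 0.6 m/s, that is from over 18 mm) (contact force between the fingers and spindle below 0.3 N and linear speed of spindle above 0.6 m/s).
It also fails if it takes over 51 s, if anything falls off the work surface, if the arm or the gripper's body presses on something with over 40 N, if the wrist force passes 120 N, or if a joint passes its speed limit or range.

## Robot

A 7-joint arm with a two-finger parallel gripper is mounted at the origin on the work surface. World frame = base frame: x ahead of the robot, y to its left, z up, the work surface at z = 0. Lengths are in m, angles in rad, forces in N, time in s.
With the tool pointing down it reaches from about 0.4 to 0.85 m from the base axis. Payload 10.4 kg.
Tool frame: the origin (TCP) lies at the very end of the fingers, on their centre line; the grasp point (between the pads) lies 19 mm behind it; y points along the fingers, z is the direction in which the jaws open and shut, and the axes are right-handed (so a half turn about y gives the same grasp; the last joint's range is limited). The gripper opens to 87 mm and grips with 3 to 60 N. Pads are 19 mm wide; open, the fingers measure 117 mm over their backs; the gripper's body (75 mm by 190 mm) begins 51 mm behind the grasp point.
Start: joints at [-1.182, 0.332, -0.065, 1.46, 0.022, 1.35, -0.088], TCP at [0.25, 0.573, 0.223] pointing down, gripper open.
Joint ranges: [-2.6, 2.6], [-0.5, 2.12], [-1.47, 1.34], [0.16, 2.42], [-1.27, 4.41], [0.06, 2.06], [-2.6, 2.6]. Speed limits (rad/s): [2.22, 2.22, 2.79, 2.79, 3.14, 3.14, 3.14].

## Interface

Orientations are given as a rotation vector (axis times angle).
In Python, from cell import env, imaging gives the robot as it stands.
- The arm moves only by the shell command python3 -m inch 'ROWS' [FORCE]. ROWS is JSON, one flat list of numbers, 7 for each row, row after row: the shift along the world's x, y, z as a fraction of full scale, then the turn, a rotation vector about the world's x, y, z as a fraction of full scale, then the gripper's target within -1 to 1 (shut at 1, half-way at 0, fully open at -1). In form: [dx, dy, dz, rx, ry, rz, fingers, dx, dy, dz, rx, ry, rz, fingers, ...]. A call has 1 to 20 rows; each row shifts and turns the pose as measured when the row begins; what a row does not reach is not made up. Full scale, the value 1, is 0.12 m for a shift and 30 degrees for a turn. A row lasts 1/12 s, in which the tool goes at most 41.7 mm and 7.16 degrees, less where a joint would pass 70% of its speed; a pose out of reach is approached as far as the arm can. A call with a number of a shift or a turn outside -1 to 1 is refused whole. A call with a gripper value outside its range is refused whole. The fingers move at their own pace and stop on an object; FORCE is the grip in N (left out, the last holds). Time passes only in rows, so rows that do not move let the fingers close. It gives the time, the measured TCP pose, the force and the opening at its end, in the units of the state.
- env.observe(): the state, without advancing time (a new reading comes with each control period).
- imaging.grab_frame(name): name is "scene" or "top" or "wrist"; returns the picture (384x512x3 uint8, blue, green, red); there is no depth.
- imaging.calibration(name): a dict with "fx", "fy", "cx", "cy" (pixels), "pose" (4x4, takes a point from camera to world coordinates). Camera axes: x right, y up, looking along -z (the intrinsics and any distortion apply to the point x, -y, -z); pixel columns grow to the right and rows downward; lengths in m; the calibration is good to about 2 mm. A picture is of the moment at which its call begins: read the wrist's pose just before it. calibration takes no time and is no camera call; for the wrist camera it gives the pose at the moment of the call.
- env.hand_in(): hands the job in, once; it reports no verdict.
The state is a dict: "t": time; "q": joint angles; "joint_velocities": joint speeds; "effort": joint torques, N m; "tcp_pos": TCP position; "eef_rot": TCP orientation; "wrist_force": force on the tool from outside, world axes, zero at the start; "torque": the same for the moment, N m; "opening": finger opening in m.
Only numpy, scipy, OpenCV 4.12 (cv2) and the standard library are available. Lean on these libraries where they do the work, as an engineer would, in place of code of your own. Each camera call takes 0.05 s, during which the arm holds its last target. There are 200 camera calls.

## Working session

There is one attempt and no reset: what is moved stays moved. The work goes in short steps, Python scripts to look and compute and a shell command to move; the robot and the scene stay as the last step left them, time stands still between calls to the robot, and variables do not carry over. Pictures are saved under pics/ and viewed, about 8 in all and at most 12, crops included, and the job is handed in when it is done.

```bash
mkdir -p pics; ls; python3 - <<'E'
from cell import env, imaging
import cv2,numpy as np
s=env.observe();print({k:np.round(v,3) for k,v in s.items()})
for n in("top","scene"):
    cv2.imwrite(f"pics/{n}0.png",imaging.grab_frame(n));c=imaging.calibration(n);print(n,{k:np.round(v,3) for k,v in c.items()})
E
```

```text
pics
{'t': np.float64(0.0), 'q': array([-1.182,  0.333, -0.065,  1.461,  0.022,  1.35 , -0.089]), 'joint_velocities': array([-0.   ,  0.001,  0.   , -0.001, -0.   , -0.001,  0.003]), 'effort': array([ 0.0000e+00, -6.2326e+01,  2.5000e-02, -3.8990e+01, -6.1000e-02,
        4.0000e-02,  0.0000e+00]), 'tcp_pos': array([0.25 , 0.572, 0.222]), 'eef_rot': array([-1.548,  0.323, -0.323]), 'wrist_force': array([-0.761, -0.096,  0.444]), 'torque': array([-0.003,  0.044, -0.026]), 'opening': np.float64(0.087)}
top {'fx': np.float64(490.523), 'fy': np.float64(490.523), 'cx': np.float64(256.732), 'cy': np.float64(193.465), 'pose': array([[ 0.019,  0.994, -0.105,  0.305],
       [-1.   ,  0.018, -0.016, -0.037],
       [-0.014,  0.105,  0.994,  1.491],
       [ 0.   ,  0.   ,  0.   ,  1.   ]])}
scene {'fx': np.float64(361.646), 'fy': np.float64(361.646), 'cx': np.float64(254.814), 'cy': np.float64(189.262), 'pose': array([[ 0.27 , -0.755,  0.597,  1.125],
       [ 0.963,  0.214, -0.165, -0.223],
       [-0.003,  0.62 ,  0.785,  0.985],
       [ 0.   ,  0.   ,  0.   ,  1.   ]])}
```

View pics/top0.png

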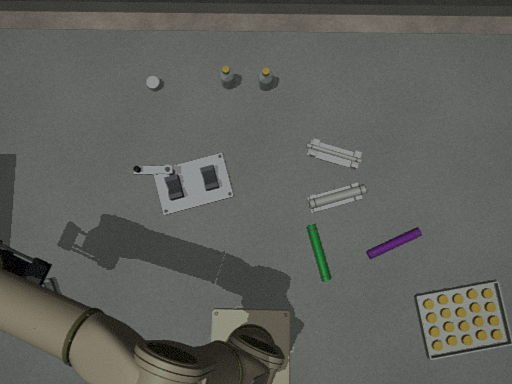

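View pics/scene0.png

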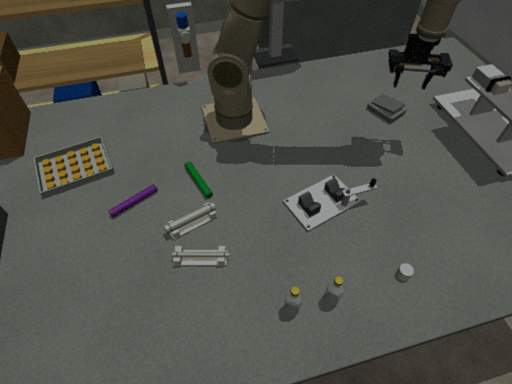

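The top picture shows the fixture at about (193,184), with its strap pointing left to a knob at (138,169). The thick spindle is on the nearer rest at (337,196), and the slim rod is on the farther one at (334,153). I'll zoom in for exact pixels.

```bash
python3 - <<'E'
import cv2,numpy as np
a=cv2.imread("pics/top0.png")
l=cv2.resize(a[140:225,125:245],None,fx=5,fy=5,interpolation=2)
r=cv2.resize(a[130:220,300:375],None,fx=5,fy=5,interpolation=2)
h=max(l.shape[0],r.shape[0]);o=np.zeros((h,600+200,3),np.uint8)
cv2.imwrite("pics/l.png",np.vstack([cv2.copyMakeBorder(l,0,0,0,0,0)])) 
o=np.zeros((450,975,3),np.uint8);o[:425,:600]=l;o[:,600:]=r
cv2.imwrite("pics/zoom.png",cv2.resize(o,(780,360),interpolation=cv2.INTER_AREA)) # 4x
E
```

```text
(no output)
```

View pics/zoom.png

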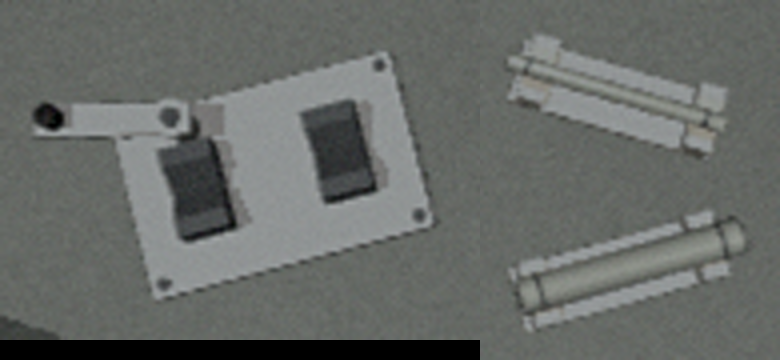

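```bash
cat > h.py <<'E'
from cell import env, imaging
import cv2,numpy as np
from scipy.spatial.transform import Rotation as R
def ray(c,px,z):
    T=c["pose"];d=T[:3,:3]@np.array([(px[0]-c["cx"])/c["fx"],-(px[1]-c["cy"])/c["fy"],-1]);o=T[:3,3]
    return o+d*(z-o[2])/d[2]
def proj(c,p):
    T=c["pose"];q=T[:3,:3].T@(np.asarray(p)-T[:3,3]);return np.array([c["cx"]+c["fx"]*q[0]/-q[2],c["cy"]-c["fy"]*q[1]/-q[2]])
E
python3 - <<'E'
from h import *
c=imaging.calibration("top")
print({k:v for k,v in c.items() if k not in("pose","fx","fy","cx","cy")})
L=lambda u,v,z:ray(c,(125+u/4,140+v/4),z)
Rr=lambda u,v,z:ray(c,(300+(u-480)/4,130+v/4),z)
P=np.array([L(*p,.012) for p in[(387,54),(432,225),(157,297),(118,140)]])
print("plate",P.round(3),P.mean(0).round(4)); e=(P[2]+P[3]-P[0]-P[1])/2;print("len",np.linalg.norm(e),"wid",np.linalg.norm(P[0]-P[1]),"yaw",np.arctan2(e[1],e[0]))
B1=np.mean([L(*p,.05) for p in[(160,148),(208,140),(235,230),(185,240)]],0);B2=np.mean([L(*p,.05) for p in[(302,112),(352,100),(376,190),(327,202)]],0)
d=B1-B2;print("blocks",B1,B2,(B1+B2)/2,np.linalg.norm(d),np.arctan2(d[1],d[0]))
pv=L(171,117,.085);k=L(47,114,.103);print("pivot",pv,"knob",k,np.linalg.norm((k-pv)[:2]),np.arctan2(*(k-pv)[1::-1]))
for n,a,b,z in(("spindle",(519,292),(747,236),.036),("slim",(508,62),(727,125),.026)):
    a=Rr(*a,z);b=Rr(*b,z);print(n,(a+b)/2,np.linalg.norm(a-b),np.arctan2(*(a-b)[1::-1]))
s=env.observe();print(R.from_rotvec(s["eef_rot"]).as_matrix().round(3))
E
```

```text
{}
plate [[0.582 0.096 0.012]
 [0.451 0.059 0.012]
 [0.393 0.266 0.012]
 [0.512 0.3   0.012]] [0.4847 0.1802 0.012 ]
len 0.21507542619375725 wid 0.1361582778401198 yaw 1.8740276425369264
blocks [0.47104738 0.23123163 0.05      ] [0.50166474 0.12651273 0.05      ] [0.48635606 0.17887218 0.05      ] 0.10910302508839435 1.855244647889026
pivot [0.51957987 0.24557431 0.085     ] knob [0.51747919 0.33124468 0.103     ] 0.0856961206555709 1.5953119443596242
spindle [ 0.45543515 -0.25599034  0.036     ] 0.17484377695088216 1.8303845261626168
slim [ 0.58576653 -0.24529259  0.026     ] 0.1713543652687004 1.301901605630894
[[ 0.916 -0.     0.4  ]
 [-0.4   -0.001  0.916]
 [ 0.    -1.    -0.001]]
```

Everything measures consistently: plate 215 mm, blocks 109 mm apart, knob radius 86 mm, rod 175 mm. Spindle yaw is 1.83 and fixture yaw is about 1.86. I'll move over the spindle now.

```bash
python3 -m inch '[0.17,-0.3,0,0,0,-0.17,-0.3, 0.17,-0.3,0,0,0,-0.17,-0.3, 0.17,-0.3,0,0,0,-0.17,-0.3, 0.17,-0.3,0,0,0,-0.17,-0.3, 0.17,-0.3,0,0,0,-0.17,-0.3, 0.17,-0.3,0,0,0,-0.17,-0.3, 0.17,-0.3,0,0,0,-0.17,-0.3, 0.17,-0.3,0,0,0,-0.17,-0.3, 0.17,-0.3,0,0,0,-0.17,-0.3, 0.17,-0.3,0,0,0,-0.17,-0.3, 0,-0.33,0,0,0,0,-0.3, 0,-0.33,0,0,0,0,-0.3, 0,-0.33,0,0,0,0,-0.3, 0,-0.33,0,0,0,0,-0.3, 0,-0.33,0,0,0,0,-0.3, 0,-0.33,0,0,0,0,-0.3, 0,-0.33,0,0,0,0,-0.3, 0,-0.33,0,0,0,0,-0.3, 0,-0.33,0,0,0,0,-0.3, 0,-0.33,0,0,0,0,-0.3]' 
cat >> h.py <<'E'
def go(p,yaw):
    "remaining move in inch units; yaw = direction of tool z (mod pi)"
    s=env.observe();M=R.from_rotvec(s["eef_rot"]).as_matrix()
    a=np.arctan2(M[1,2],M[0,2]);d=(yaw-a+np.pi/2)%np.pi-np.pi/2
    zt=np.array([np.cos(a+d),np.sin(a+d),0])*1.;y=np.array([0,0,-1.]);x=np.cross(y,zt)
    rv=R.from_matrix(np.c_[x,y,zt]@M.T).as_rotvec()
    print("t",round(s["t"],2),"tcp",s["tcp_pos"].round(4),"shift",((np.array(p)-s["tcp_pos"])/.12).round(3),"turn",(rv/np.radians(30)).round(3),"F",s["wrist_force"].round(1),"open",round(s["opening"],4))
E
python3 -c "
from h import *
go([.4554,-.256,.017],1.83-np.pi/2)"
```

```text
t: 1.77
tcp_pos: [0.4418, -0.2058, 0.2152]
eef_rot: [-1.313, 1.04, -1.025]
wrist_force: [0.7, -0.5, 0.4]
opening: 0.0565
t 1.77 tcp [ 0.4418 -0.2058  0.2152] shift [ 0.113 -0.418 -1.651] turn [-0.009 -0.016  0.041] F [ 0.7 -0.5  0.4] open 0.0565
```

```bash
python3 -m inch '[0.05,-0.2,-0.15,0,-0.01,0.02,-0.3, 0.05,-0.2,-0.15,0,0,0.02,-0.3, 0,0,-0.15,0,0,0,-0.3, 0,0,0,0,0,0,-0.3, 0,0,0,0,0,0,-0.3]'
python3 -c "
from h import *
c=imaging.calibration('wrist');f=imaging.grab_frame('wrist')
e=np.array([np.cos(1.83),np.sin(1.83),0])*.085;p=np.array([.4554,-.256,.036])
for q in(p-e,p,p+e):cv2.drawMarker(f,tuple(proj(c,q).round().astype(int).tolist()),(0,0,255),0,12)
cv2.imwrite('pics/w1.png',f);np.save('w1.npy',np.r_[c['pose'].ravel(),c['fx'],c['cx'],c['cy']])
go([.4554,-.256,.017],1.83-np.pi/2)"
```

```text
t: 2.18
tcp_pos: [0.4506, -0.2673, 0.1604]
eef_rot: [-1.317, 1.027, -1.025]
wrist_force: [0.1, 0.2, -0.6]
opening: 0.0565
t 2.23 tcp [ 0.4507 -0.2666  0.1604] shift [ 0.04   0.088 -1.195] turn [-0.001 -0.002  0.023] F [-0.5  0.3 -0.4] open 0.0565
```

View pics/w1.png

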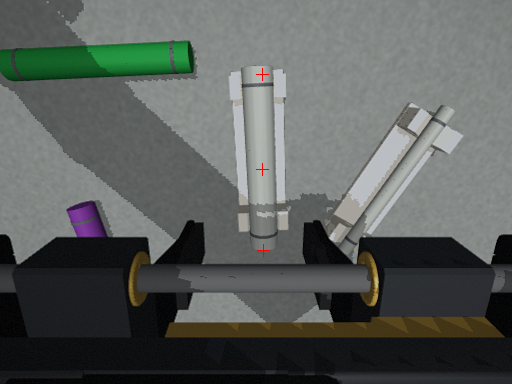

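The spindle runs from (258,66) to about (264,250) in the wrist view. The predicted points lie on it to within a few mm.

```bash
python3 -c "
from h import *
a=np.load('w1.npy');c=dict(pose=a[:16].reshape(4,4),fx=a[16],fy=a[16],cx=a[17],cy=a[18])
A=ray(c,(258,67),.036);B=ray(c,(264.5,250),.036);C=ray(c,(260,120),.036)
print(A,B,(A+B)/2,C,np.linalg.norm(A-B),np.arctan2(*(A-B)[1::-1]),np.arctan2(*(B-A)[1::-1]))
go(np.r_[((A+B)/2)[:2],.017],np.arctan2(*(A-B)[1::-1])-np.pi/2)"
```

```text
[ 0.42900814 -0.16906054  0.036     ] [ 0.47909927 -0.33797404  0.036     ] [ 0.45405371 -0.25351729  0.036     ] [ 0.44187384 -0.21207227  0.036     ] 0.17618425624627865 1.859084070686969 -1.2825085829028242
t 2.23 tcp [ 0.4507 -0.2666  0.1604] shift [ 0.028  0.109 -1.195] turn [-0.001 -0.002  0.078] F [-0.5  0.3 -0.4] open 0.0565
```

```bash
python3 -m inch '[0.03,0.1,-0.05,0,0,0.06,-0.3, 0,0,-0.2,0,0,0,-0.3, 0,0,-0.2,0,0,0,-0.3, 0,0,-0.2,0,0,0,-0.3, 0,0,-0.2,0,0,0,-0.3, 0,0,-0.1,0,0,0,-0.3, 0,0,0,0,0,0,-0.3, 0,0,0,0,0,0,-0.3]'
python3 -c "
from h import *
go([.4545,-.2545,.017],1.85-np.pi/2)"
```

```text
t: 2.9
tcp_pos: [0.4629, -0.2394, 0.0477]
eef_rot: [-1.326, 0.973, -0.982]
wrist_force: [0.7, -0.9, 0.9]
opening: 0.0568
t 2.9 tcp [ 0.4629 -0.2394  0.0477] shift [-0.07  -0.126 -0.256] turn [-0.012  0.023 -0.055] F [ 0.7 -0.9  0.9] open 0.0568
```

```bash
python3 -m inch '[-0.06,-0.11,0,-0.01,0.02,-0.05,-0.3, 0,0,0,0,0,0,-0.3, 0,0,-0.12,0,0,0,-0.3, 0,0,-0.1,0,0,0,-0.3, 0,0,0,0,0,0,-0.3, 0,0,0,0,0,0,-0.3]'
python3 -c "
from h import *
go([.4545,-.2545,.017],1.85-np.pi/2)"
```

```text
t: 3.4
tcp_pos: [0.4598, -0.2528, 0.0264]
eef_rot: [-1.324, 0.99, -1.003]
wrist_force: [0.9, -0.1, 0.7]
opening: 0.0565
t 3.4 tcp [ 0.4598 -0.2528  0.0264] shift [-0.044 -0.014 -0.078] turn [-0.001  0.02  -0.009] F [ 0.9 -0.1  0.7] open 0.0565
```

```bash
python3 -m inch '[-0.045,-0.01,-0.06,0,0.02,0,-0.3, 0,0,-0.03,0,0,0,-0.3, 0,0,0,0,0,0,-0.3, 0,0,0,0,0,0,-0.3]'
python3 -c "
from h import *
go([.4545,-.2545,.017],1.85-np.pi/2)"
```

```text
t: 3.73
tcp_pos: [0.4544, -0.2545, 0.0158]
eef_rot: [-1.33, 0.998, -0.998]
wrist_force: [0.2, -0.7, -0.3]
opening: 0.0566
t 3.73 tcp [ 0.4544 -0.2545  0.0158] shift [0.001 0.    0.01 ] turn [-0.    -0.    -0.009] F [ 0.2 -0.7 -0.3] open 0.0566
```

Next I grip the spindle and lift it.

```bash
python3 -m inch '[0,0,0,0,0,0,0.8, 0,0,0,0,0,0,1, 0,0,0,0,0,0,1, 0,0,0,0,0,0,1, 0,0,0,0,0,0,1, 0,0,0,0,0,0,1, 0,0,0,0,0,0,1, 0,0,0,0,0,0,1]' 50
python3 -c "
from h import *
go([.4545,-.2545,.15],1.85-np.pi/2)"
```

```text
t: 4.4
tcp_pos: [0.4546, -0.2547, 0.0165]
eef_rot: [-1.33, 0.997, -0.998]
wrist_force: [-0.1, 0.0, 0.2]
opening: 0.0266
t 4.4 tcp [ 0.4546 -0.2547  0.0165] shift [-1.000e-03  2.000e-03  1.113e+00] turn [ 0.     0.001 -0.009] F [-0.1  0.   0.2] open 0.0266
```

```bash
python3 -m inch '[0,0,0.05,0,0,0,1, 0,0,0.1,0,0,0,1, 0,0,0.15,0,0,0,1, 0,0,0.2,0,0,0,1, 0,0,0.2,0,0,0,1, 0,0,0.2,0,0,0,1, 0,0,0.2,0,0,0,1, 0,0,0.1,0,0,0,1, 0,0,0,0,0,0,1, 0,0,0,0,0,0,1]'
python3 -c "
from h import *
go([.486,.179,.16],1.86-np.pi/2)"
```

```text
t: 5.23
tcp_pos: [0.4491, -0.2543, 0.1707]
eef_rot: [-1.33, 1.005, -0.997]
wrist_force: [0.5, -0.4, -4.2]
opening: 0.0269
t 5.23 tcp [ 0.4491 -0.2543  0.1707] shift [ 0.308  3.611 -0.089] turn [-0.003 -0.01   0.018] F [ 0.5 -0.4 -4.2] open 0.0269
```

The wrist force of -4.2 N matches the 0.4 kg spindle. I'll carry it over to the fixture.

```bash
python3 -m inch '[0.02,0.1,0,0,0,0,1, 0.02,0.2,0,0,0,0,1, 0.03,0.25,0,0,0,0,1, 0.03,0.25,0,0,0,0,1, 0.03,0.25,0,0,0,0,1, 0.03,0.25,0,0,0,0,1, 0.03,0.25,0,0,0,0,1, 0.03,0.25,0,0,0,0,1, 0.03,0.25,0,0,0,0,1, 0.03,0.25,0,0,0,0,1, 0.03,0.25,0,0,0,0,1, 0.02,0.25,0,0,0,0,1, 0.02,0.25,0,0,0,0,1, 0,0.2,0,0,0,0,1, 0,0.1,0,0,0,0,1, 0,0,0,0,0,0,1, 0,0,0,0,0,0,1]'
python3 -c "
from h import *
go([.486,.179,.16],1.86-np.pi/2)"
```

```text
t: 6.65
tcp_pos: [0.4751, 0.1621, 0.1536]
eef_rot: [-1.351, 1.029, -0.994]
wrist_force: [0.1, -0.2, -4.3]
opening: 0.0268
t 6.65 tcp [0.4751 0.1621 0.1536] shift [0.091 0.141 0.054] turn [ 0.016 -0.061  0.036] F [ 0.1 -0.2 -4.3] open 0.0268
```

```bash
python3 -m inch '[0.08,0.12,0,0.016,-0.06,0.035,1, 0,0,0,0,0,0,1, 0,0,0,0,0,0,1, 0,0,0,0,0,0,1]'
python3 -c "
from h import *
go([.486,.179,.16],1.86-np.pi/2)
c=imaging.calibration('wrist');f=imaging.grab_frame('wrist');cv2.imwrite('pics/w2raw.png',f)
F=R.from_euler('z',1.86)
for x in(-.075,-.035,.035,.075):
  for y in (-.034,.034):
    cv2.circle(f,tuple(proj(c,F.apply([x,y,.05])+[.486,.179,0]).round().astype(int).tolist()),3,(0,0,255),1)
cv2.imwrite('pics/w2.png',cv2.resize(f,(768,576)));np.save('w2.npy',np.r_[c['pose'].ravel(),c['fx'],c['cx'],c['cy']])
f=imaging.grab_frame('top');cv2.imwrite('pics/t2.png',cv2.resize(f[120:230,110:260],None,fx=5,fy=5,interpolation=2))"
```

```text
t: 6.98
tcp_pos: [0.4845, 0.1707, 0.1515]
eef_rot: [-1.334, 0.999, -0.999]
wrist_force: [-0.7, 0.4, -4.4]
opening: 0.0268
t 6.98 tcp [0.4845 0.1707 0.1515] shift [0.013 0.07  0.071] turn [ 0.007 -0.005  0.011] F [-0.7  0.4 -4.4] open 0.0268
```

View pics/w2.png

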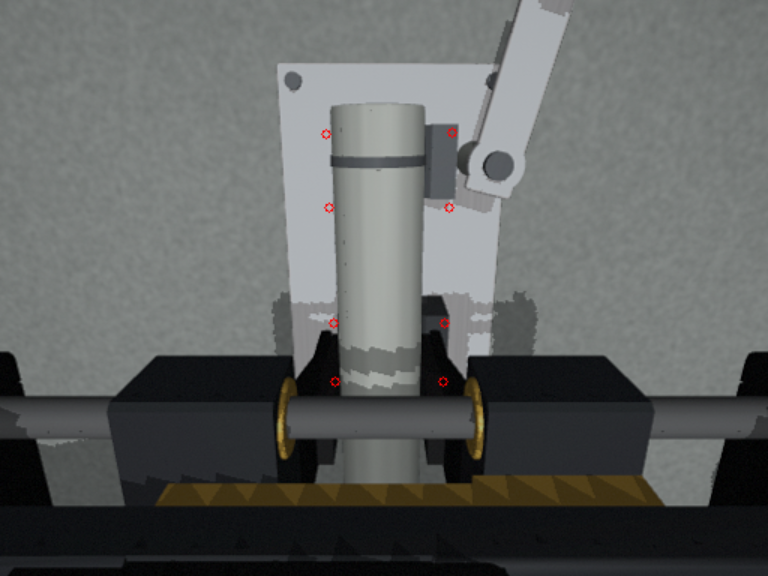

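The wrist view shows the far block's right top corners at (458,125) and (458,197), the far-left plate corner at (278,64) and the left plate edge at (294,355), all in the 1.5x picture. The blocks sit a few mm beyond my prediction, so I'll refine it.

```bash
python3 -c "
from h import *
from scipy.optimize import least_squares
a=np.load('w2.npy');c=dict(pose=a[:16].reshape(4,4),fx=a[16],fy=a[16],cx=a[17],cy=a[18])
obs=[((458,125),[.075,-.034,.05]),((458,197),[.035,-.034,.05]),((278,64),[.11,.07,.012]),((498,165),[.055,-.05,.08])]
def pr(q,X):return proj(c,R.from_euler('z',q[2]).apply(X)+[q[0],q[1],0])*1.5
el=np.array([294,355.])
def fun(q):
  r=[pr(q,X)-u for u,X in obs]
  A=pr(q,[.11,.07,.012]);B=pr(q,[-.11,.07,.012]);n=np.array([B[1]-A[1],A[0]-B[0]]);n/=np.linalg.norm(n)
  return np.r_[np.ravel(r),(el-A)@n]
s=least_squares(fun,[.486,.179,1.86],x_scale=[.01,.01,.01]);print(s.x,s.fun.round(1))
d=s.x[2]
# held spindle: far end at u=(378,104..), axis direction & left/right
z=env.observe()['tcp_pos'][2]+.019
A=ray(c,(378/1.5,104/1.5),z);B=ray(c,(380.5/1.5,320/1.5),z);print('spindle far end',A,'yaw',np.arctan2(*(A-B)[1::-1]));t=env.observe()['tcp_pos'];print('half length from tcp',np.linalg.norm((A-t)[:2]))
go([s.x[0],s.x[1],.031],d-np.pi/2)"
```

```text
[0.4882411  0.18431904 1.85744018] [ 1.3 -1.4 -2.1  1.8 -2.1 -0.7  2.   0.6 -0.5]
spindle far end [0.45814196 0.25698773 0.17061823] yaw 1.864756627975832
half length from tcp 0.09047338844666972
t 7.08 tcp [0.4845 0.1704 0.1516] shift [ 0.031  0.116 -1.005] turn [ 0.007 -0.005  0.008] F [-0.1  0.1 -4.4] open 0.0267
```

View pics/t2.png

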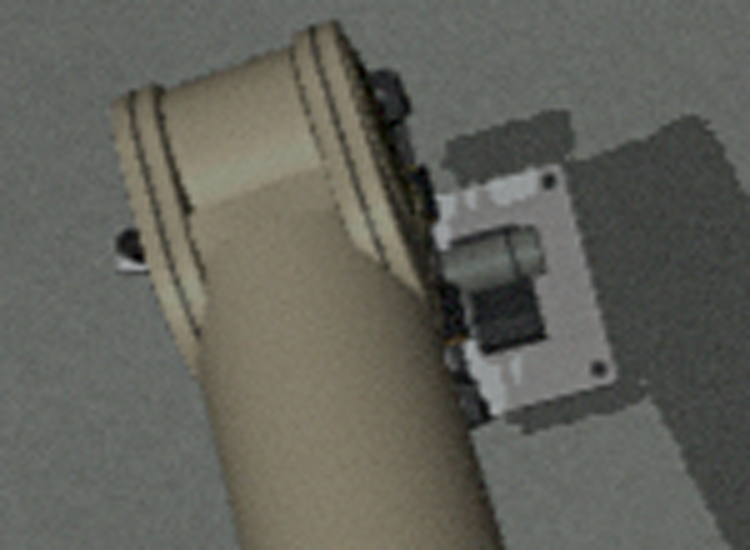

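```bash
python3 -m inch '[0.025,0.06,-0.05,0.007,-0.005,0.01,1, 0,0,-0.15,0,0,0,1, 0,0,-0.15,0,0,0,1, 0,0,-0.12,0,0,0,1, 0,0,-0.1,0,0,0,1, 0,0,0,0,0,0,1, 0,0,0,0,0,0,1]'
python3 -c "
from h import *
go([.4878,.179,.031],1.858-np.pi/2)"
```

```text
t: 7.67
tcp_pos: [0.4891, 0.178, 0.0796]
eef_rot: [-1.327, 0.995, -0.996]
wrist_force: [0.4, 0.3, -3.6]
opening: 0.0266
t 7.67 tcp [0.4891 0.178  0.0796] shift [-0.011  0.009 -0.405] turn [-0.005  0.004  0.002] F [ 0.4  0.3 -3.6] open 0.0266
```

```bash
python3 -m inch '[-0.01,0.01,-0.08,-0.005,0,0,1, 0,0,-0.08,0,0,0,1, -0.01,0,-0.08,0,0,0,1, 0,0,-0.05,0,0,0,1, 0,0,-0.03,0,0,0,1, 0,0,0,0,0,0,1, 0,0,0,0,0,0,1]'
python3 -c "
from h import *
go([.4878,.179,.031],1.858-np.pi/2)"
```

```text
t: 8.25
tcp_pos: [0.4875, 0.1802, 0.0388]
eef_rot: [-1.327, 0.993, -0.997]
wrist_force: [-0.2, -0.3, -4.4]
opening: 0.0269
t 8.25 tcp [0.4875 0.1802 0.0388] shift [ 0.002 -0.01  -0.065] turn [-0.003  0.008  0.001] F [-0.2 -0.3 -4.4] open 0.0269
```

```bash
python3 -m inch '[0,0,-0.03,0,0,0,1, 0,0,-0.02,0,0,0,1, 0,0,0,0,0,0,1, 0,0,0,0,0,0,1]'
python3 -m inch '[0,0,-0.015,0,0,0,1, 0,0,-0.01,0,0,0,1, 0,0,0,0,0,0,1, 0,0,0,0,0,0,1]'
```

```text
t: 8.58
tcp_pos: [0.4883, 0.1804, 0.0331]
eef_rot: [-1.326, 0.992, -0.998]
wrist_force: [0.5, 0.6, -3.9]
opening: 0.027
t: 8.92
tcp_pos: [0.4892, 0.1809, 0.031]
eef_rot: [-1.323, 0.992, -0.998]
wrist_force: [0.3, -0.1, -2.5]
opening: 0.0268
```

```bash
python3 -m inch '[0,0,-0.02,0,0,0,1, 0,0,0,0,0,0,1, 0,0,0,0,0,0,1]'
python3 -m inch '[0,0,-0.02,0,0,0,1, 0,0,0,0,0,0,1, 0,0,0,0,0,0,1]'
```

```text
t: 9.17
tcp_pos: [0.4896, 0.1812, 0.0309]
eef_rot: [-1.322, 0.993, -0.998]
wrist_force: [0.4, -0.1, -4.7]
opening: 0.0269
t: 9.42
tcp_pos: [0.4896, 0.1813, 0.0306]
eef_rot: [-1.321, 0.994, -0.996]
wrist_force: [0.5, 0.5, -4.6]
opening: 0.0269
```

```bash
python3 -m inch '[0,0,-0.03,0,0,0,1, 0,0,-0.03,0,0,0,1, 0,0,-0.03,0,0,0,1]'
python3 -m inch '[0,0,0,0,0,0,1, 0,0,0,0,0,0,1]'
```

```text
t: 9.67
tcp_pos: [0.4893, 0.1815, 0.0268]
eef_rot: [-1.321, 0.999, -0.992]
wrist_force: [-26.5, -10.1, 62.7]
opening: 0.0267
t: 9.83
tcp_pos: [0.4895, 0.1815, 0.0281]
eef_rot: [-1.32, 0.999, -0.992]
wrist_force: [0.4, -0.7, -4.8]
opening: 0.0267
```

Contact is firm: a 63 N peak while pressing, now relaxed. The spindle is in the Vs, so I'll release it gently.

```bash
python3 -m inch '[0,0,0,0,0,0,0.2, 0,0,0,0,0,0,0, 0,0,0,0,0,0,0, 0,0,0,0,0,0,-0.2, 0,0,0,0,0,0,-0.3, 0,0,0,0,0,0,-0.3]' 20
python3 -c "
from h import *
go([.487,.18,.15],1.858-np.pi/2)"
```

```text
t: 10.33
tcp_pos: [0.4903, 0.1819, 0.0271]
eef_rot: [-1.319, 0.997, -0.993]
wrist_force: [0.1, 0.5, 0.2]
opening: 0.0533
t 10.33 tcp [0.4903 0.1819 0.0271] shift [-0.028 -0.016  1.024] turn [-0.02   0.009  0.004] F [0.1 0.5 0.2] open 0.0533
```

```bash
python3 -m inch '[0,0,0.08,0,0,0,-0.3, 0,0,0.15,0,0,0,-0.3, 0,0,0.25,0,0,0,-0.3, 0,0,0.25,0,0,0,-0.3, 0,0,0.25,0,0,0,-0.3, 0,0.1,0.2,0,0,0,-0.3, 0,0.2,0,0,0,0,-0.3, 0,0.2,0,0,0,0,-0.3, 0,0.2,0,0,0,0,-0.3, 0,0,0,0,0,0,-0.3, 0,0,0,0,0,0,-0.3]'
python3 -c "
from h import *
go([.517,.332,.08],.3)
f=imaging.grab_frame('scene');cv2.imwrite('pics/s3.png',cv2.resize(f[150:250,260:400],None,fx=5,fy=5,interpolation=2))
f=imaging.grab_frame('top');cv2.imwrite('pics/t3.png',cv2.resize(f[120:230,110:260],None,fx=5,fy=5,interpolation=2))
c=imaging.calibration('wrist');f=imaging.grab_frame('wrist')
for p in([.517,.332,.103],[.519,.247,.08]):cv2.drawMarker(f,tuple(proj(c,p).round().astype(int).tolist()),(0,0,255),0,12)
cv2.imwrite('pics/w3.png',f)"
```

```text
t: 11.25
tcp_pos: [0.4899, 0.2664, 0.1844]
eef_rot: [-1.312, 0.999, -0.998]
wrist_force: [0.1, -1.2, -1.0]
opening: 0.0567
t 11.25 tcp [0.4899 0.2664 0.1844] shift [ 0.226  0.547 -0.87 ] turn [-0.025  0.017  0.039] F [ 0.1 -1.2 -1. ] open 0.0567
```

View pics/s3.png

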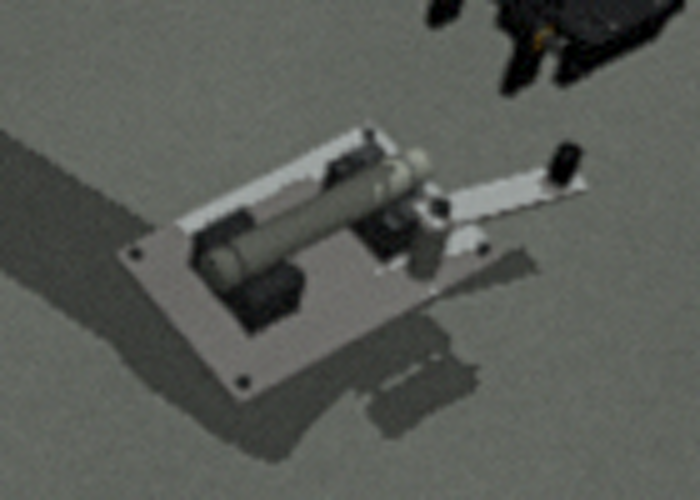

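View pics/w3.png

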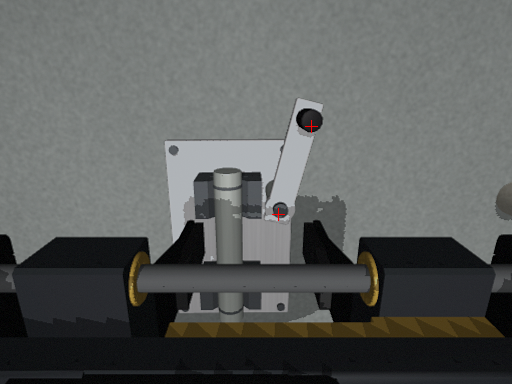

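The spindle lies in both Vs, ends at about (228,170) and (230,320) in the wrist view. The strap is still open, with the knob top at (309,118) and the pivot at (280,209). I'll compute the knob position and check the centring.

```bash
python3 -c "
from h import *
c=imaging.calibration('wrist')
k=ray(c,(309.5,118),.103);p=ray(c,(280,209),.081);A=ray(c,(228,170),.05);B=ray(c,(230.5,321),.05)
print('knob',k,'piv',p,np.linalg.norm((k-p)[:2]),np.arctan2(*(k-p)[1::-1]))
print('spindle',A,B,(A+B)/2,np.linalg.norm(A-B))
for y in(172,):
  a=ray(c,(196,y),.05);b=ray(c,(262,y),.05);print('far block end mid',(a+b)/2,np.linalg.norm(a-b)); m=(a+b)/2; print('overhang',(A-m)[:2]@[-.285,.958])
go([k[0],k[1],.14],.3)"
```

```text
knob [0.51440102 0.33671568 0.103     ] piv [0.51920088 0.25193984 0.081     ] 0.08491161314461793 1.6273541251674883
spindle [0.46434134 0.26655862 0.05      ] [0.51163481 0.09625958 0.05      ] [0.48798807 0.1814091  0.05      ] 0.1767439871784875
far block end mid [0.46582497 0.26488501 0.05      ] 0.06462145799929715
overhang 0.002026153209251131
t 11.4 tcp [0.4898 0.2653 0.1839] shift [ 0.205  0.595 -0.366] turn [-0.025  0.016  0.042] F [ 0.5  0.2 -0.1] open 0.0568
```

The spindle is seated about 8 mm off centre lengthwise, with overhangs of about 2 and 18 mm. That is inside the 20 mm allowance, so I'll leave it. Next is the knob.

```bash
python3 -m inch '[0.1,0.2,0,-0.025,0.016,0,-0.3, 0.1,0.2,-0.1,0,0,-0.1,-0.3, 0,0.15,-0.15,0,0,-0.1,-0.3, 0,0,-0.1,0,0,0,-0.3, 0,0,0,0,0,0,-0.3, 0,0,0,0,0,0,-0.3]'
python3 -c "
from h import *
go([.5144,.3367,.083],.15)"
```

```text
t: 11.9
tcp_pos: [0.5163, 0.3258, 0.1412]
eef_rot: [-1.283, 1.09, -1.092]
wrist_force: [-0.4, 0.3, 0.3]
opening: 0.0568
t 11.9 tcp [0.5163 0.3258 0.1412] shift [-0.016  0.091 -0.485] turn [ 0.005 -0.    -0.019] F [-0.4  0.3  0.3] open 0.0568
```

```bash
python3 -m inch '[-0.01,0.08,-0.1,0,0,0,-0.3, 0,0,-0.15,0,0,0,-0.3, -0.02,0,-0.12,0,0,0,-0.3, 0,0,-0.08,0,0,0,-0.3, 0,0,0,0,0,0,-0.3, 0,0,0,0,0,0,-0.3]'
python3 -c "
from h import *
go([.5144,.3367,.083],.15)
p=np.array([.519,.252])
for f in np.linspace(1.627,3.45,8):print(round(f,2),(p+.085*np.array([np.cos(f),np.sin(f)])).round(4))
"
```

```text
t: 12.4
tcp_pos: [0.5143, 0.3333, 0.0875]
eef_rot: [-1.277, 1.09, -1.094]
wrist_force: [0.0, -0.6, 0.2]
opening: 0.0564
t 12.4 tcp [0.5143 0.3333 0.0875] shift [ 0.001  0.028 -0.038] turn [-0.001  0.007 -0.014] F [ 0.  -0.6  0.2] open 0.0564
1.63 [0.5142 0.3369]
1.89 [0.4925 0.3328]
2.15 [0.4726 0.3232]
2.41 [0.4558 0.3089]
2.67 [0.4433 0.2907]
2.93 [0.4359 0.2699]
3.19 [0.4341 0.2479]
3.45 [0.438  0.2262]
```

```bash
python3 -m inch '[-0.09,0.01,-0.03,0,0,0.1,-0.3, -0.09,-0.02,0,0,0,0.2,-0.3, -0.08,-0.04,0,0,0,0.2,-0.3, -0.08,-0.04,0,0,0,0.2,-0.3, -0.07,-0.06,0,0,0,0.2,-0.3, -0.07,-0.06,0,0,0,0.2,-0.3, 0,0,0,0,0,0,-0.3]'
python3 -c "
from h import *
go([.4433,.2907,.083],.95)"
```

```text
t: 12.98
tcp_pos: [0.459, 0.3087, 0.0903]
eef_rot: [-1.462, 0.629, -0.638]
wrist_force: [0.1, 0.0, 0.6]
opening: 0.0567
t 12.98 tcp [0.459  0.3087 0.0903] shift [-0.131 -0.15  -0.061] turn [-0.022  0.018  0.366] F [0.1 0.  0.6] open 0.0567
```

```bash
python3 -m inch '[-0.06,-0.08,-0.04,-0.02,0.02,0.2,-0.3, -0.06,-0.08,-0.02,0,0,0.2,-0.3, -0.04,-0.09,0,0,0,0.2,-0.3, -0.02,-0.09,0,0,0,0.2,-0.3, -0.01,-0.09,0,0,0,0.2,-0.3, 0,-0.09,0,0,0,0.1,-0.3, 0,0,0,0,0,0,-0.3]'
python3 -c "
from h import *
go([.438,.226,.083],1.6)"
```

```text
t: 13.57
tcp_pos: [0.4413, 0.2494, 0.09]
eef_rot: [-1.55, 0.18, -0.187]
wrist_force: [0.0, -0.0, 0.1]
opening: 0.0566
t 13.57 tcp [0.4413 0.2494 0.09  ] shift [-0.028 -0.195 -0.058] turn [-0.025  0.008  0.504] F [ 0.  -0.   0.1] open 0.0566
```

```bash
python3 -m inch '[-0.03,-0.07,-0.04,-0.02,0.01,0.2,-0.3, 0,-0.09,0,0,0,0.2,-0.3, 0.01,-0.09,0,0,0,0,-0.3, 0.02,-0.07,0,0,0,0,-0.3]'
python3 -c "
from h import *
go([.445,.211,.083],1.8)
c=imaging.calibration('wrist');f=imaging.grab_frame('wrist');cv2.imwrite('pics/w4.png',f)"
```

```text
t: 13.9
tcp_pos: [0.4439, 0.2145, 0.0879]
eef_rot: [-1.563, 0.025, -0.031]
wrist_force: [0.3, 0.3, -0.7]
opening: 0.0562
t 13.9 tcp [0.4439 0.2145 0.0879] shift [ 0.009 -0.03  -0.041] turn [-0.014  0.005  0.506] F [ 0.3  0.3 -0.7] open 0.0562
```

View pics/w4.png

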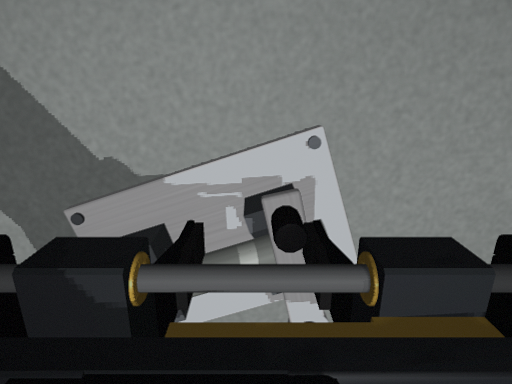

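The strap already looks parallel to the plate's short edge, with the knob at (290,232) against the right finger. I'll push on until it loads on the stop.

```bash
python3 -m inch '[0.02,-0.06,0,0,0,0.05,-0.3, 0.02,-0.06,0,0,0,0,-0.3]'; python3 -m inch '[0.02,-0.06,0,0,0,0,-0.3, 0.01,-0.05,0,0,0,0,-0.3]'
```

```text
t: 14.12
tcp_pos: [0.4476, 0.2058, 0.0884]
eef_rot: [-1.555, 0.011, -0.014]
wrist_force: [-13.7, 41.5, -12.5]
opening: 0.0573
t: 14.28
tcp_pos: [0.4471, 0.2067, 0.088]
eef_rot: [-1.539, 0.013, -0.01]
wrist_force: [2.2, 21.7, -14.6]
opening: 0.0567
```

It loaded to 41 N, so the strap is on its stop. I'll back off, centre the fingers on the knob, lift clear and check.

```bash
python3 -m inch '[-0.02,0.06,0,0,0,0,-0.4, 0,0.05,0,0,0,0,-0.4, 0,0,0.03,0,0,0,-0.4, 0,0,0.1,0,0,0,-0.4, 0,0,0.2,0,0,0,-0.4, 0,0,0.25,0,0,0,-0.4, 0,0,0.25,0,0,0,-0.4, 0,0.2,0.1,0,0,0,-0.4, -0.05,0.3,0,0,0,0,-0.4, -0.05,0.3,0,0,0,0,-0.4, -0.05,0.3,0,0,0,0,-0.4, -0.05,0.3,0,0,0,0,-0.4, -0.05,0.3,0,0,0,0,-0.4, 0,0.2,0,0,0,0,-0.4, 0,0,0,0,0,0,-0.4, 0,0,0,0,0,0,-0.4]'
python3 -c "
from h import *
f=imaging.grab_frame('top');cv2.imwrite('pics/t5.png',np.vstack([cv2.resize(f[140:225,125:245],None,fx=5,fy=5,interpolation=2)]))
s=env.observe();print(s['t'],s['wrist_force'])"
```

```text
t: 15.62
tcp_pos: [0.4192, 0.4522, 0.2125]
eef_rot: [-1.539, 0.049, -0.059]
wrist_force: [-0.0, -0.4, 0.2]
opening: 0.0611
15.6667 [-0.13085818  0.0129532  -0.00984199]
```

View pics/t5.png

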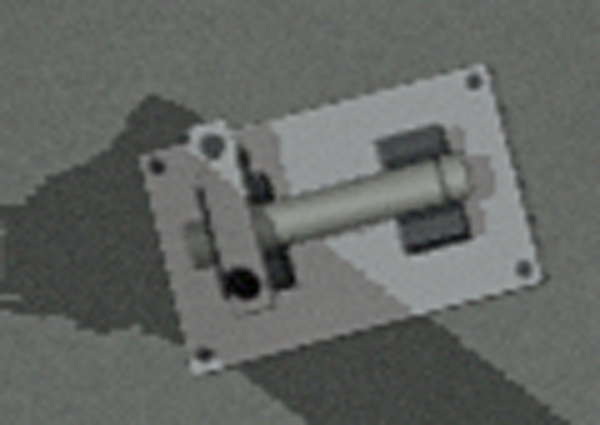

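The top crop shows the spindle in both Vs from (188,245) to (470,177), with the strap across it from the pivot at (212,146) to the knob at (242,283). A quick numeric check follows before I hand in.

```bash
python3 -c "
from h import *
c=imaging.calibration('top');L=lambda u,v,z:ray(c,(125+u/5,140+v/5),z)
P=[L(*p,.012) for p in[(140,157),(487,65),(545,280),(197,373)]];o=np.mean(P,0);e=P[0]+P[3]-P[1]-P[2];y=np.arctan2(e[1],e[0])
A=L(188,245,.05);B=L(470,177,.05);F=R.from_euler('z',-y)
print('spindle in fixture',F.apply((A+B)/2-o).round(4),np.linalg.norm(A-B),F.apply(A-B).round(4))
k=F.apply(L(242,283,.103)-L(212,146,.083));print('strap',np.arctan2(k[1],k[0]),np.linalg.norm(k[:2]))
env.hand_in()"
```

```text
spindle in fixture [ 0.0024 -0.0002  0.038 ] 0.17187158390696453 [ 0.1718 -0.0041  0.    ]
strap 1.5790477372157605 0.08516381526887673
the job is handed in; nothing more can be done
```

The spindle is seated in both V-blocks and the strap is swung across it onto its stop. I handed the job in at about 15.7 s of the 51 s allowed; no verdict is reported.

**Last check (top camera, just before hand-in):**
- **Spindle:** it lies 2 mm off centre lengthwise and 0 mm sideways, with its axis about 1.4° off the fixture's.
- **Strap:** it reads 1.58 rad.
- **Gripper:** it is clear of everything, with the wrist force near zero.

**Disagreements and rough spots:**
- **Lengthwise centring:** the earlier wrist view put the spindle about 8 mm off centre, with overhangs of about 2 and 18 mm. Both readings are inside the 20 mm allowance, so I left it.
- **Contact forces:** pressing the spindle into the Vs peaked at about 63 N at the wrist, and pushing the strap onto its stop reached about 45 N. Both are below the 120 N wrist limit.
- **Slim rod:** I never touched it, but I did not re-measure its position at the end.

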